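# Clamp a processor cooler with a preset torque driver

### The job

Finish mounting the cooler on the open computer: take the preset torque driver from its stand, seat its square socket fully over the square head of the pressure screw in the crossbar, and turn it clockwise until the driver clicks, then stop at once, because turning on past the click over-tightens the screw and crushes the processor. Then put the driver back upright in its stand; keep the gripper off the computer and leave everything else where it lies.

Things in the scene. Friction and masses are not known exactly. Their poses are not given: they have to be found in the camera images.
- torque_driver: Preset torque driver, a T-handle nut driver 98 mm high, 0.24 kg, upright in its stand. Black cross bar 98 mm long (driver's x), 18 mm wide (y, flat sides), 26 mm high at the top; below it a 16 mm neck 8 mm high, then a sleeve 26 mm across, a 10 mm shank and a round steel socket 26 mm across. Origin: centre of the socket's lower rim, z up the shaft. It moves with the handle.
- driver_tip (a point): Centre of the lower rim of the driver's socket. The socket has a square recess from below, 14.8 mm wide and 15.5 mm deep, its sides parallel to the driver's x and y while the handle is not broken over.
- driver_bar (a point): Centre of the cross bar, 85 mm above the rim: grip here across the 18 mm. Click: rigid up to about 0.38 N m clockwise; there the handle gives way against the shaft, its torque falling to about 0.2 N m over 0.25 rad while the screw stands still; after that it is solid again and tightens further. It resets when let go; anticlockwise it is rigid.
- driver_stand: The driver's stand, fixed; like the computer it stands on a grey-topped work board 30 mm high: a dark steel disc 72 mm across and 8 mm high with a black upright cup on it, 46 mm high in all. Origin: centre of the disc's underside. The cup is 32 mm across inside, flaring to 38 mm over its upper 8 mm; its inner floor lies 10 mm above the origin, where the driver's socket rests.
- open_pc: Open computer, fixed: a mini board on an aluminium tray 196 x 190 mm. Origin: centre of the tray's underside, on the axis of processor and pressure screw. A dark steel crossbar 108 mm long (along y), top 46 mm above the origin, bridges the cooler on two posts. Memory modules (y = -66 and -76 mm, tops 50 mm up) and rear connectors (x = +77 mm, tops 48 mm up) stand beside it.
- pressure_screw: Steel pressure screw, upright in the middle of the crossbar. Origin: on its axis, on top of its round flange (27 mm across), 52 mm above the computer's origin. Above it a square head 13 mm wide and 14 mm high, the upper 3.5 mm tapered to 9 mm, its sides parallel to the screw's x and y, which turn with it: four ways to seat the socket, each with 0.15 rad of free play either way.
- screw_seat (a point): Origin of the screw; the socket's rim rests here when fully seated. Clockwise from above tightens, against up to 0.22 N m of friction. The head stays at its height; the plunger inside comes down 3 mm a radian. The foot meets the cooler after 0.35 rad or less, then the torque grows to the driver's setting: 0.6 to 1.4 rad of handle turn from the start to the click.
- cooler: The aluminium processor cooler, 70 x 70 x 21 mm, two rows of fins with a channel 29 mm wide for the crossbar between them, lying loose on the processor under the crossbar. Origin: centre of its underside. Mass 0.35 kg.
- socket_center (a point): Centre of the processor's top face, where the cooler's underside rests, 24.6 mm above the computer's origin.
- pressure_foot: The brass foot on the screw's plunger, under the crossbar, 15 mm across, sprung; it presses on the cooler's base. About 52 N when the driver clicks. Origin: centre of its underside.
- mug: White mug, 97 mm high, at the left; not to be moved. Origin: centre of its underside.
- screwdriver: Flat screwdriver with a red 24 mm handle, 212 mm long, lying at the left; not to be moved. Origin: under its middle.
- usb_stick: USB stick, 54 x 18 x 8 mm, lying on the board behind the stand; not to be moved. Origin: under its middle.
- sd_case: Flat grey memory-card case, 42 x 36 x 8 mm, lying on the board behind the stand; not to be moved. Origin: under its middle.

How it is judged:
By the outcome, as a careful person would: the job done as asked, in the order asked, and still so for the second after the job is handed in, with the robot touching nothing.
It also fails if it takes over 64 s, if anything falls off the work surface, if the arm or the gripper's body presses on something with over 40 N, if the wrist force passes 120 N, or if a joint passes its speed limit or range.

### The arm

A 7-joint arm with a two-finger parallel gripper is mounted at the origin on a cart in front of the work surface, level with it; the furniture and walls round the work are solid. World frame = base frame: x ahead of the robot, y to its left, z up, the work surface at z = 0. Lengths are in m, angles in rad, forces in N, time in s.
With the tool pointing down it reaches from about 0.4 to 0.85 m from the base axis. Payload 4.5 kg.
Tool frame: the origin (TCP) lies where the fingers leave the gripper's body, on its centre line; the fingertips stand 64 mm ahead of it and the grasp point (between the pads) lies 45 mm ahead of it (robot.tcp_to_grasp is the distance from the TCP to the grasp point, in m); z points along the fingers, y is the line along which they close (so a half turn about z gives the same grasp; the last joint's range is limited). The gripper opens to 88 mm and grips with 3 to 60 N. Pads are 18 mm wide; open, the fingers measure 123 mm over their backs; the gripper's body (75 mm by 187 mm) begins 45 mm behind the grasp point.
Start: joints at [1.137, 0.689, -0.195, 1.565, 0.157, 0.902, -0.215], TCP at [0.282, -0.558, 0.303] pointing down, gripper open.
Joint ranges: [-3.01, 3.01], [-0.46, 2.08], [-1.47, 1.51], [0.13, 2.56], [-1, 4.14], [0.04, 2.09], [-2.66, 2.66]. Speed limits (rad/s): [2.57, 2.57, 3.14, 3.14, 3.14, 3.14, 3.14].

### API

Orientations are given as a unit quaternion [x, y, z, w].
In Python, from plant import robot, cams gives the robot as it stands.
- The arm moves only by the tool servo_tool, never from a script. Its argument "deltas" is a list of rows, each an object of numbers: "x", "y", "z": the shift along the tool's x, y, z in mm; "wx", "wy", "wz": the turn, a rotation vector about the tool's x, y, z in rad; "jaw": the opening, from 0 (shut) to 1 (fully open). In form: [{"x": .., "y": .., "z": .., "wx": .., "wy": .., "wz": .., "jaw": ..}, ...]. A call has 1 to 5 rows; each row is the pose to reach, as a shift and turn from the pose commanded when the call began, along the tool's axes at that moment; what a row does not reach only later rows make up. A row lasts 1/10 s, in which the tool goes at most 50 mm and 8.59 degrees, less where a joint would pass 70% of its speed; a pose out of reach is approached as far as the arm can. A call with a gripper value outside its range is refused whole. The fingers move at their own pace and stop on an object; "newtons" is the grip in N (left out, the last holds). Time passes only in rows, so rows that repeat a pose let the fingers close. It gives the time, the measured TCP pose, the force, the opening and the grip force at its end, in the units of the state.
- robot.read_state(): the state, without advancing time (a new reading comes with each control period).
- cams.grab_frame(name): name is "scene" or "top"; returns a dict with "image" (420x560x3 uint8, red, green, blue), "fx", "fy", "cx", "cy" (pixels), "pose" (4x4, takes a point from camera to world coordinates). Camera axes: x right, y up, looking along -z (the intrinsics and any distortion apply to the point x, -y, -z); pixel columns grow to the right and rows downward; lengths in m; the calibration is good to about 2 mm. A picture is of the moment at which its call begins. There is no depth.
- robot.finish_job(): hands the job in; it is judged then, once.
The state is a dict: "time_s": time; "joints": joint angles; "qvel": joint speeds; "tau": joint torques, N m; "ee_pos": TCP position; "orientation": TCP orientation; "contact_force": force on the tool from outside, world axes, zero at the start; "ft_torque": the same for the moment, N m; "width": finger opening in m; "finger_force": force on a finger pad.
Only numpy, scipy, OpenCV 4.12 (cv2) and the standard library are available. Lean on these libraries where they do the work, as an engineer would, in place of code of your own. Each camera call takes 0.05 s, during which the arm holds its last target. There are 200 camera calls.

## Working session

There is one attempt and no reset: what is moved stays moved. The work goes in short steps, Python scripts to look and compute and a tool call to move; the robot and the scene stay as the last step left them, time stands still between calls to the robot, and variables do not carry over. Pictures are saved under pics/ and viewed, at most 10 in all, crops included, and the job is handed in when it is done.

Besides the shell and the picture viewer there is one more tool, called after "Request:" as name(argument=value, ...), one argument or row to a line, values as JSON. servo_tool: Moves the arm, as the interface text tells. Its arguments: {"type":"object","properties":{"deltas":{"type":"array","items":{"type":"object","properties":{"x":{"type":"number"},"y":{"type":"number"},"z":{"type":"number"},"wx":{"type":"number"},"wy":{"type":"number"},"wz":{"type":"number"},"jaw":{"type":"number"}}}},"newtons":{"type":"number"}},"required":["deltas"]}

```bash
ls; mkdir -p pics; python3 - <<'E'
from plant import robot,cams
import cv2,numpy as np
np.set_printoptions(precision=4,suppress=True)
s=robot.read_state();print(s)
for n in("scene","top"):
    f=cams.grab_frame(n);cv2.imwrite(f"pics/{n}0.png",f["image"][:,:,::-1]);print(n,{k:v for k,v in f.items() if k!="image"})
E
```

```text
pics
{'time_s': 0.0, 'joints': array([ 1.1368,  0.69  , -0.1945,  1.5663,  0.1573,  0.9025, -0.2151]), 'qvel': array([-0.0007,  0.0004, -0.0002, -0.0008,  0.0006, -0.0023,  0.0007]), 'tau': array([ -0.0005, -52.7567,  -1.2667, -15.343 ,  -0.0526,   0.0066,
         0.0002]), 'ee_pos': array([ 0.2816, -0.5574,  0.3019]), 'orientation': array([ 0.9728,  0.2318, -0.0003, -0.0009]), 'contact_force': array([-0.0043,  0.0274,  0.2275]), 'ft_torque': array([-0.042 ,  0.0104,  0.0088]), 'finger_force': 0.0, 'width': 0.08829034662181133}
scene {'fx': 435.64243669773, 'fy': 435.64243669773, 'cx': 277.77983478735456, 'cy': 211.50487299376016, 'pose': array([[-0.8546,  0.3822, -0.3515,  0.2166],
       [-0.5189, -0.6535,  0.5511,  0.6262],
       [-0.0191,  0.6533,  0.7568,  0.8017],
       [ 0.    ,  0.    ,  0.    ,  1.    ]])}
top {'fx': 515.151834705223, 'fy': 515.151834705223, 'cx': 266.77755586433443, 'cy': 206.25425325339455, 'pose': array([[-0.0285,  0.9919, -0.1242,  0.3662],
       [-0.9994, -0.0307, -0.0159,  0.0987],
       [-0.0196,  0.1236,  0.9921,  1.3059],
       [ 0.    ,  0.    ,  0.    ,  1.    ]])}
```

View pics/scene0.png

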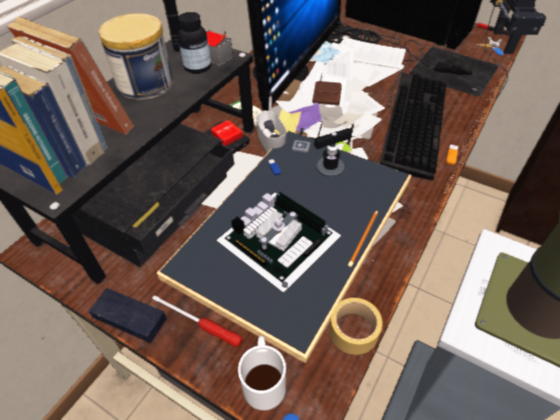

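View pics/top0.png

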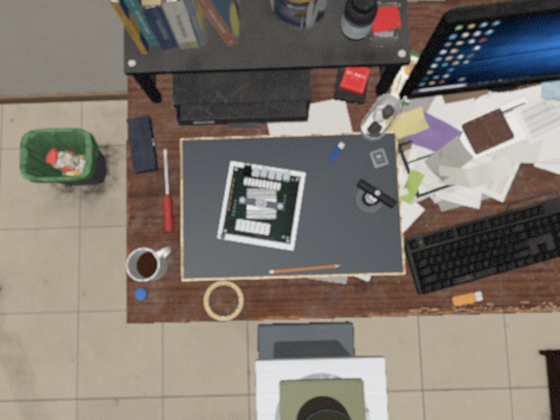

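The scene view shows the driver in its stand at about (332,150), the PC at (283,238), the mug at (263,375) and the screwdriver at (200,320). In the top view the driver bar is at (376,193), the stand disc at (370,200) and the screw at (260,203). I'll zoom in on these.

```bash
python3 - <<'E'
import cv2,numpy as np
t=cv2.imread("pics/top0.png");s=cv2.imread("pics/scene0.png")
def c(im,u,v,w,h,k): return cv2.resize(im[v:v+h,u:u+w],None,fx=k,fy=k,interpolation=cv2.INTER_CUBIC)
a=np.vstack([np.hstack([c(t,215,155,100,75,4),c(t,335,155,100,75,4)]),np.hstack([c(s,230,180,100,75,4),c(s,285,110,100,75,4)])])
cv2.imwrite("pics/z0.png",a)
E
```

```text
(no output)
```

View pics/z0.png

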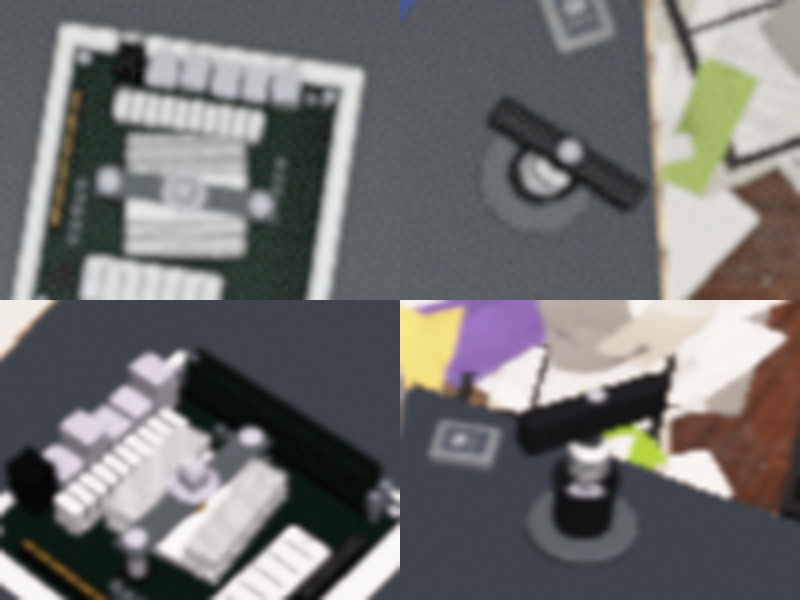

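The zoom shows the bar's centre pin at about (377.5,192.7) in top and (334,134) in scene. The screw head is at about (261,202.5) in top and (278,224.5) in scene. Next I'll average frames and enlarge the head and the bar.

```bash
cat >h.py <<'E'
from plant import robot,cams
import cv2,numpy as np
from scipy.spatial.transform import Rotation as R
np.set_printoptions(precision=4,suppress=True)
def avg(name,n=8):
    fs=[cams.grab_frame(name) for _ in range(n)]
    f=fs[0];f["image"]=np.mean([q["image"] for q in fs],0)[:,:,::-1];return f
def ray(f,u,v):
    d=f["pose"][:3,:3]@[(u-f["cx"])/f["fx"],-(v-f["cy"])/f["fy"],-1];return f["pose"][:3,3],d/np.linalg.norm(d)
def onz(f,u,v,z):
    o,d=ray(f,u,v);return o+d*(z-o[2])/d[2]
def tri(*rs):
    A=[np.eye(3)-np.outer(d,d) for o,d in rs];return np.linalg.solve(sum(A),sum(a@o for a,(o,d) in zip(A,rs)))
def proj(f,p):
    c=f["pose"][:3,:3].T@(np.asarray(p)-f["pose"][:3,3]);return np.array([f["cx"]+f["fx"]*c[0]/-c[2],f["cy"]-f["fy"]*c[1]/-c[2]])
def crop(f,u,v,w,h,k):  # image pixel = u + X/k (pixel-corner based: +.5)
    M=np.array([[k,0,-u*k],[0,k,-v*k]],float);return cv2.warpAffine(np.clip(f["image"],0,255).astype(np.uint8),M,(w*k,h*k),flags=cv2.INTER_CUBIC)
E
python3 - <<'E'
from h import *
t=avg("top");s=avg("scene");np.save("pics/t.npy",t,allow_pickle=True);np.save("pics/s.npy",s,allow_pickle=True)
a=np.vstack([np.hstack([crop(t,250,193,24,18,16),crop(t,352,173,48,36,8)]),np.hstack([crop(s,266,215,24,18,16),crop(s,308,122,48,36,8)])])
cv2.imwrite("pics/z1.png",a);print(a.shape)
print("screw",tri(ray(t,261.25,202.5),ray(s,278.2,224.5)),"pin",tri(ray(t,377.5,192.7),ray(s,334.2,134)))
E
```

```text
(576, 768, 3)
screw [0.5302 0.1319 0.0811] pin [ 0.5368 -0.1368  0.1339]
```

View pics/z1.png

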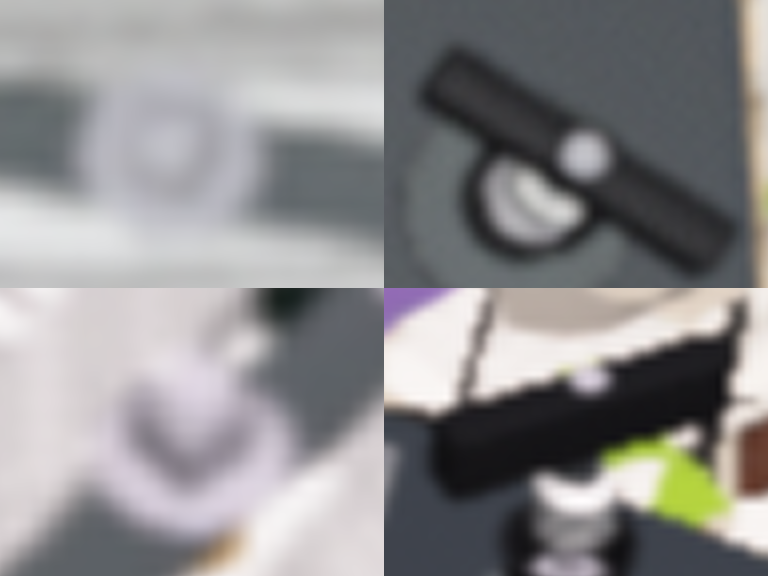

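Bar and pin are clear: pin at top (377.5,192.5). In the scene view the square head shows a corner facing the camera. I'll enhance the contrast to read its yaw, and measure the bar axis and crossbar.

```bash
python3 - <<'E'
from h import *
t=np.load("pics/t.npy",allow_pickle=True).item();s=np.load("pics/s.npy",allow_pickle=True).item()
# bar in top view: dark mask
g=t["image"].mean(2)
roi=np.zeros(g.shape,bool);roi[172:212,350:397]=1
k=4;G=cv2.resize(g[172:212,350:397],None,fx=k,fy=k,interpolation=cv2.INTER_CUBIC)
m=((G<60)*255).astype(np.uint8);m=cv2.morphologyEx(m,cv2.MORPH_CLOSE,np.ones((9,9)))
m2=cv2.morphologyEx(m,cv2.MORPH_OPEN,cv2.getStructuringElement(cv2.MORPH_ELLIPSE,(19,19)))
c=max(cv2.findContours(m2,0,1)[0],key=cv2.contourArea);(cx,cy),wh,an=cv2.minAreaRect(c)
b=cv2.boxPoints(((cx,cy),wh,an));px=lambda p:((p[0]+.5)/k-.5+350,(p[1]+.5)/k-.5+172)
W=np.array([onz(t,*px(p),.138) for p in b]);print("bar size",wh,W.mean(0));e=[W[1]-W[0],W[2]-W[1]];L=max(e,key=np.linalg.norm)
print([np.linalg.norm(q) for q in e],"bar yaw deg",np.degrees(np.arctan2(L[1],L[0])))
print("pin z.138",onz(t,377.5,192.5,.138),onz(s,334.2,134,.138))
print("head z.096",onz(t,260.6,202.2,.096), onz(s,278.1,223,.096))
p=[onz(t,215+x/4-.4,155+y/4-.4,.076) for x,y in((107,180),(260,205))];d=p[1]-p[0];print("posts",p,"mid",(p[0]+p[1])/2,"crossbar deg",np.degrees(np.arctan2(-d[1],-d[0])))
def enh(c):
    o=c.astype(float).mean(2);lo,hi=np.percentile(o,[2,99]);return np.clip((o-lo)/(hi-lo)*255,0,255).astype(np.uint8)
a=np.hstack([enh(crop(t,254,196,13,13,30)),enh(crop(s,271,217,15,13,27)[:390])if 0 else cv2.resize(enh(crop(s,271,217,14,14,28)),(390,390))])
cv2.imwrite("pics/z2.png",a)
E
```

```text
bar size (72.35724639892578, 37.113494873046875) [ 0.518  -0.1555  0.138 ]
[np.float64(0.021530845651495312), np.float64(0.040739314508006316)] bar yaw deg -122.73083434238566
pin z.138 [ 0.5362 -0.1362  0.138 ] [ 0.5353 -0.132   0.138 ]
head z.096 [0.5277 0.1325 0.096 ] [0.5273 0.1391 0.096 ]
posts [array([0.5382, 0.1793, 0.076 ]), array([0.5201, 0.0876, 0.076 ])] mid [0.5292 0.1334 0.076 ] crossbar deg 78.86921037787728
```

View pics/z2.png

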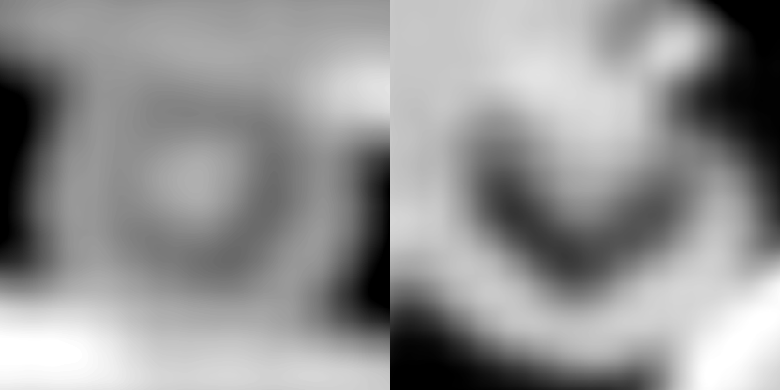

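The enhanced view shows the head as a V in the scene view, with its lower corner at about (575,283) in the crop and arms to (475,205) and (690,215). I'll cast those edges, the bar's upper long edge and the stand onto their planes.

```bash
python3 - <<'E'
from h import *
t=np.load("pics/t.npy",allow_pickle=True).item();s=np.load("pics/s.npy",allow_pickle=True).item()
ang=lambda a,b:np.degrees(np.arctan2(*(b-a)[[1,0]]))
q=[onz(s,271+(x-390)/27.86,217+y/27.86,.082) for x,y in((475,205),(572,284),(690,215))]
print("head edges",ang(q[1],q[0]),ang(q[1],q[2]),[np.linalg.norm(q[i]-q[1]) for i in(0,2)])
# bar upper-right long edge, subpixel: for columns find steepest brightness drop going down
g=t["image"].mean(2)
for name,img,f in(("top",g,t),("scene",s["image"].mean(2),s)):
  pts=[]
  cols=range(362,391) if name=="top" else range(318,350)
  for u in cols:
    v0=(181+(u-362)*.66) if name=="top" else (136.5+(350-u)*.0)  # expected edge
    if name=="scene": v0=139-(u-318)*.32+0
    r=np.arange(int(v0-5),int(v0+6));col=img[r,u];d=np.diff(col);i=np.argmin(d)
    if 0<i<len(d)-1:
        den=d[i-1]-2*d[i]+d[i+1];o=.5*(d[i-1]-d[i+1])/den if den else 0
        pts.append((u,r[i]+.5+o))
  pts=np.array(pts)
  for _ in range(4):
    c=np.polyfit(pts[:,0],pts[:,1],1);e=pts[:,1]-np.polyval(c,pts[:,0]);pts=pts[abs(e)<max(.4,1.5*np.median(abs(e)))]
  a,b=[onz(f,u,np.polyval(c,u),.138) for u in(cols[0],cols[-1])];print(name,"edge slope",c,len(pts),"yaw",ang(a,b),a,b)
# stand: dark disc & cup; driver socket sits in it. disc extents in top view
p=[onz(t,352+x/8-.0,173+y/8,.038) for x,y in((20,205),(250,205))];print("disc",p)
# crossbar dir from scene posts: (252,437),(135,540) in z0 /4
p=[onz(s,230+x/4-.4,180+(y-300)/4-.4,.078) for x,y in((252,437),(135,540))];print("posts",p,"mid",(p[0]+p[1])/2,ang(p[0],p[1]))
E
```

```text
head edges -15.353996135419935 -112.45746918778413 [np.float64(0.010799721622478838), np.float64(0.011173167368648531)]
top edge slope [  0.6382 -52.07  ] 16 yaw -125.17486411194012 [ 0.5686 -0.1025  0.138 ] [ 0.5253 -0.164   0.138 ]
scene edge slope [ -0.2902 228.7607] 26 yaw -126.13281592888403 [ 0.5643 -0.1048  0.138 ] [ 0.5155 -0.1716  0.138 ]
disc [array([ 0.5372, -0.0987,  0.038 ]), array([ 0.535 , -0.1696,  0.038 ])]
posts [array([0.5213, 0.0886, 0.078 ]), array([0.5386, 0.1804, 0.078 ])] mid [0.5299 0.1345 0.078 ] 79.32777313616995
```

Request:
servo_tool(
  deltas=[
    {"x": 42,"y": -26,"wz": -0.1,"jaw": 0.6},
    {"x": 84,"y": -52,"wz": -0.2,"jaw": 0.6},
    {"x": 126,"y": -79,"wz": -0.3,"jaw": 0.6},
    {"x": 168,"y": -105,"wz": -0.4,"jaw": 0.6},
    {"x": 210,"y": -131,"wz": -0.483,"jaw": 0.6},
  ],
  newtons=40,
)

```text
invalid input
```

```bash
cat >>h.py <<'E'
def rel(p,yaw):  # TCP target (m), tool-x yaw (deg), tool straight down -> tool deltas
    s=robot.read_state();C=R.from_quat(s["orientation"]);X=C.as_matrix()[:,0]
    T=R.from_euler("z",yaw,degrees=True)*R.from_euler("x",180,degrees=True)
    print("t",round(s["time_s"],2),"pos",s["ee_pos"],"xyaw",np.degrees(np.arctan2(X[1],X[0])).round(2),"mm",C.inv().apply(np.array(p)-s["ee_pos"])*1000,"w",(C.inv()*T).as_rotvec(),"F",s["contact_force"],"M",s["ft_torque"],"j",s["joints"],"w",s["width"])
E
python3 - <<'E'
from h import *
rel((.536,-.135,.27),54.5)
s=np.load("pics/s.npy",allow_pickle=True).item();print(onz(s,278.25,225.5,.082))
E
```

```text
t 0.9 pos [ 0.2819 -0.5579  0.3027] xyaw 26.8 mm [ 417.5127 -262.831    32.7354] w [ 0.0001 -0.     -0.4834] F [-0.3325  0.3037  0.1441] M [-0.0448 -0.0392  0.021 ] j [ 1.1368  0.6891 -0.1946  1.5653  0.1573  0.9025 -0.2151] w 0.08808431557213625
[0.5296 0.1352 0.082 ]
```

Request:
servo_tool(
  deltas=[
    {"x": 42,"y": -26,"z": 0,"wx": 0,"wy": 0,"wz": -0.1,"jaw": 0.6},
    {"x": 84,"y": -52,"z": 0,"wx": 0,"wy": 0,"wz": -0.2,"jaw": 0.6},
    {"x": 126,"y": -79,"z": 0,"wx": 0,"wy": 0,"wz": -0.3,"jaw": 0.6},
    {"x": 168,"y": -105,"z": 0,"wx": 0,"wy": 0,"wz": -0.4,"jaw": 0.6},
    {"x": 210,"y": -131,"z": 0,"wx": 0,"wy": 0,"wz": -0.48,"jaw": 0.6},
  ],
  newtons=40,
)

```text
time_s: 1.4
ee_pos: [0.411, -0.3446, 0.303]
orientation: [0.889, 0.458, 0.0, 0.0]
contact_force: [1.1, -1.3, -0.1]
width: 0.0531
finger_force: 0.0
```

Request:
servo_tool(
  deltas=[
    {"x": 49,"y": -4,"z": 0,"wx": 0,"wy": 0,"wz": 0,"jaw": 0.6},
    {"x": 98,"y": -8,"z": 10,"wx": 0,"wy": 0,"wz": 0,"jaw": 0.6},
    {"x": 147,"y": -12,"z": 20,"wx": 0,"wy": 0,"wz": 0,"jaw": 0.6},
    {"x": 196,"y": -16,"z": 30,"wx": 0,"wy": 0,"wz": 0,"jaw": 0.6},
    {"x": 243,"y": -20,"z": 40,"wx": 0,"wy": 0,"wz": 0,"jaw": 0.6},
  ],
  newtons=40,
)

```text
time_s: 1.9
ee_pos: [0.5368, -0.1354, 0.2626]
orientation: [0.89, 0.456, 0.0, 0.0]
contact_force: [-0.3, -0.4, 0.6]
width: 0.0531
finger_force: 0.0
```

```bash
python3 - <<'E'
from h import *
rel((.536,-.135,.171),54.5)
s=cams.grab_frame("scene");t=cams.grab_frame("top")
for f in(s,t): f["image"]=f["image"][:,:,::-1].astype(float)
cv2.imwrite("pics/z3.png",np.hstack([crop(s,270,70,100,100,4),crop(t,325,145,100,100,4)]))
E
```

```text
t 1.9 pos [ 0.5368 -0.1354  0.2626] xyaw 54.31 mm [-0.1781 -0.9176 91.5661] w [ 0.0008 -0.0002 -0.0033] F [-0.3281 -0.4206  0.5559] M [-0.0572 -0.0702 -0.0062] j [ 0.3219  0.6548 -0.2622  1.8243  0.2497  0.6939 -0.7042] w 0.0531091728354075
```

View pics/z3.png

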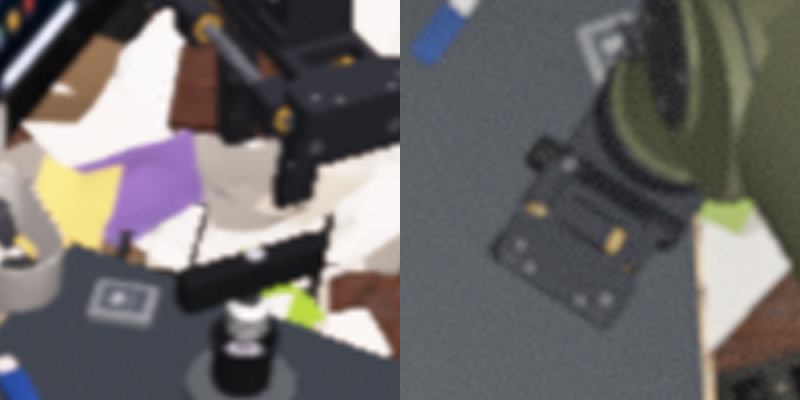

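The picture shows the gripper centred above the bar, with fingertips at about (290,200) and (238,145) straddling the pin at (257,255). Descending.

Request:
servo_tool(
  deltas=[
    {"x": 0,"y": -1,"z": 35,"wx": 0,"wy": 0,"wz": -0.003,"jaw": 0.6},
    {"x": 0,"y": -1,"z": 65,"wx": 0,"wy": 0,"wz": -0.003,"jaw": 0.6},
    {"x": 0,"y": -1,"z": 85,"wx": 0,"wy": 0,"wz": -0.003,"jaw": 0.6},
    {"x": 0,"y": -1,"z": 91,"wx": 0,"wy": 0,"wz": -0.003,"jaw": 0.4},
    {"x": 0,"y": -1,"z": 91,"wx": 0,"wy": 0,"wz": -0.003,"jaw": 0.3},
  ],
  newtons=20,
)

```text
time_s: 2.5
ee_pos: [0.5347, -0.1369, 0.1713]
orientation: [0.889, 0.458, -0.001, -0.0]
contact_force: [0.2, -0.9, 0.3]
width: 0.0394
finger_force: 0.0
```

Request:
servo_tool(
  deltas=[
    {"x": 0,"y": 0,"z": 0,"wx": 0,"wy": 0,"wz": 0,"jaw": 0.22},
    {"x": 0,"y": 0,"z": 0,"wx": 0,"wy": 0,"wz": 0,"jaw": 0.1},
    {"x": 0,"y": 0,"z": 0,"wx": 0,"wy": 0,"wz": 0,"jaw": 0.0},
    {"x": 0,"y": 0,"z": 0,"wx": 0,"wy": 0,"wz": 0,"jaw": 0.0},
  ],
  newtons=20,
)

```text
time_s: 2.9
ee_pos: [0.5357, -0.1369, 0.1728]
orientation: [0.889, 0.458, 0.001, 0.001]
contact_force: [1.4, -0.5, 4.7]
width: 0.0178
finger_force: 20.0
```

```bash
python3 - <<'E'
from h import *
rel((.536,-.135,.171),54.5)
E
```

```text
t 2.9 pos [ 0.5357 -0.1369  0.1728] xyaw 54.46 mm [ 1.7279 -0.9002  1.7667] w [ 0.0024 -0.0009 -0.0007] F [ 1.4135 -0.4642  4.658 ] M [-0.1094 -0.0037 -0.0382] j [ 0.287   0.7904 -0.2025  1.8938  0.312   0.4853 -0.7543] w 0.01775620397572635
```

Request:
servo_tool(
  deltas=[
    {"x": 0,"y": 0,"z": 0,"wx": 0,"wy": 0,"wz": 0,"jaw": 0.0},
    {"x": 0,"y": 0,"z": -15,"wx": 0,"wy": 0,"wz": 0,"jaw": 0.0},
    {"x": 0,"y": 0,"z": -40,"wx": 0,"wy": 0,"wz": 0,"jaw": 0.0},
    {"x": 0,"y": 0,"z": -70,"wx": 0,"wy": 0,"wz": 0,"jaw": 0.0},
    {"x": 0,"y": 0,"z": -100,"wx": 0,"wy": 0,"wz": 0,"jaw": 0.0},
  ],
  newtons=55,
)

```text
time_s: 3.4
ee_pos: [0.5341, -0.1365, 0.2722]
orientation: [0.889, 0.458, -0.001, -0.001]
contact_force: [0.7, -0.1, -2.0]
width: 0.0177
finger_force: 55.0
```

```bash
python3 - <<'E'
from h import *
rel((.529,.134,.272),71)
E
```

```text
t 3.4 pos [ 0.5341 -0.1365  0.2722] xyaw 54.49 mm [ 217.2075 -161.2419    0.3283] w [-0.0021  0.0006 -0.2881] F [ 0.7377 -0.1182 -2.0042] M [-0.0076 -0.0585 -0.0068] j [ 0.3315  0.64   -0.2724  1.8191  0.2465  0.7178 -0.6963] w 0.0177161043528302
```

Request:
servo_tool(
  deltas=[
    {"x": 32,"y": -24,"z": 0,"wx": 0,"wy": 0,"wz": -0.13,"jaw": 0.0},
    {"x": 65,"y": -48,"z": 0,"wx": 0,"wy": 0,"wz": -0.26,"jaw": 0.0},
    {"x": 98,"y": -72,"z": 0,"wx": 0,"wy": 0,"wz": -0.39,"jaw": 0.0},
    {"x": 130,"y": -97,"z": 0,"wx": 0,"wy": 0,"wz": -0.52,"jaw": 0.0},
    {"x": 163,"y": -121,"z": 0,"wx": 0,"wy": 0,"wz": -0.65,"jaw": 0.0},
  ],
  newtons=55,
)

```text
time_s: 3.9
ee_pos: [0.5302, 0.0676, 0.2714]
orientation: [0.695, 0.719, -0.001, -0.0]
contact_force: [1.5, -0.5, -2.4]
width: 0.0175
finger_force: 55.0
```

```bash
python3 - <<'E'
from h import *
rel((.529,.134,.272),161)
E
```

```text
t 3.9 pos [0.5302 0.0676 0.2714] xyaw 92.02 mm [66.4279  1.1243 -0.6151] w [-0.0016 -0.0002 -1.2039] F [ 1.4704 -0.5289 -2.3786] M [-0.0335 -0.1309 -0.0099] j [ 0.0504  0.6391 -0.4311  1.8642  0.3868  0.7229 -0.5647] w 0.017457489208826883
```

Request:
servo_tool(
  deltas=[
    {"x": 14,"y": 0,"z": 0,"wx": 0,"wy": 0,"wz": -0.14,"jaw": 0.0},
    {"x": 28,"y": 0,"z": 0,"wx": 0,"wy": 0,"wz": -0.28,"jaw": 0.0},
    {"x": 42,"y": 0,"z": 0,"wx": 0,"wy": 0,"wz": -0.42,"jaw": 0.0},
    {"x": 56,"y": 1,"z": 0,"wx": 0,"wy": 0,"wz": -0.56,"jaw": 0.0},
    {"x": 66,"y": 1,"z": 0,"wx": 0,"wy": 0,"wz": -0.7,"jaw": 0.0},
  ],
  newtons=55,
)

```text
time_s: 4.4
ee_pos: [0.5296, 0.1331, 0.2714]
orientation: [0.405, 0.914, -0.0, -0.0]
contact_force: [-0.5, 0.0, -1.5]
width: 0.0175
finger_force: 55.0
```

Request:
servo_tool(
  deltas=[
    {"x": 0,"y": 0,"z": 10,"wx": 0,"wy": 0,"wz": -0.14,"jaw": 0.0},
    {"x": 0,"y": 0,"z": 20,"wx": 0,"wy": 0,"wz": -0.28,"jaw": 0.0},
    {"x": 0,"y": 0,"z": 30,"wx": 0,"wy": 0,"wz": -0.42,"jaw": 0.0},
    {"x": 0,"y": 0,"z": 36,"wx": 0,"wy": 0,"wz": -0.5,"jaw": 0.0},
    {"x": 0,"y": 0,"z": 36,"wx": 0,"wy": 0,"wz": -0.5,"jaw": 0.0},
  ],
  newtons=55,
)

```text
time_s: 4.9
ee_pos: [0.5293, 0.1315, 0.2344]
orientation: [0.17, 0.986, -0.001, -0.001]
contact_force: [-1.0, -0.4, -2.1]
width: 0.0175
finger_force: 55.0
```

```bash
python3 - <<'E'
from h import *
rel((.529,.134,.232),161)
s=avg("scene",4);t=avg("top",4)
np.save("pics/s2.npy",s,allow_pickle=True)
cv2.imwrite("pics/z4.png",np.hstack([crop(s,253,185,50,50,8),crop(t,235,178,50,50,8)]))
E
```

```text
t 4.9 pos [0.5293 0.1315 0.2344] xyaw 160.48 mm [1.1023 2.2746 2.3727] w [-0.0022 -0.0026 -0.0091] F [-0.9851 -0.3563 -2.1474] M [ 0.0227 -0.1315  0.0193] j [ 0.0902  0.7695 -0.7202  1.8564  0.6998  0.7923  0.2222] w 0.017519623605154324
```

View pics/z4.png

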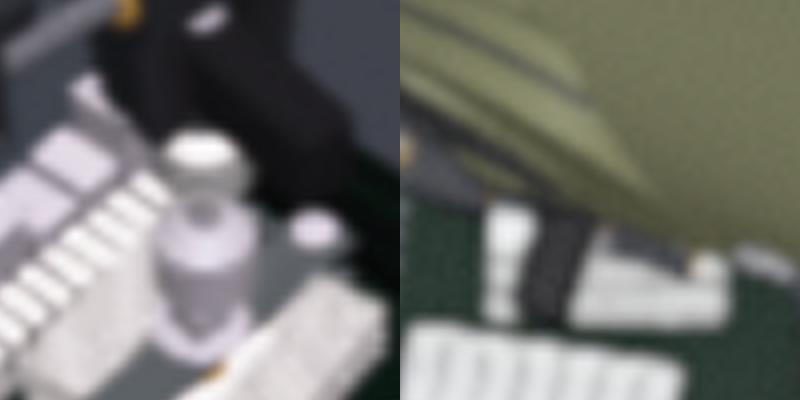

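The picture shows the socket hanging just above the flange, laterally aligned in scene: socket edges at 155 and 258, flange at 148 and 262. To check depth I'll compare the front rim row with its expected row.

```bash
python3 - <<'E'
from h import *
s=np.load("pics/s2.npy",allow_pickle=True).item()
g=s["image"].mean(2)
d=np.array([-.538,.843,0]);l=np.array([.843,.538,0])
for c in([.5296,.1352,.1016],[.5293,.1315,.1016]):
    c=np.array(c);print([proj(s,c+q) for q in(0*d,.013*d,.013*l,-.013*l)])
c=np.array([.5296,.1352,.082]);print("flange",[proj(s,c+q) for q in(.0135*d,.0135*l,-.0135*l)])
for u in(276,278,279,281): print(u,g[212:236,u].astype(int))
for v in(216,218,220): print(v,g[v,268:290].astype(int))
E
```

```text
[array([278.0767, 219.6178]), array([278.2198, 224.4443]), array([271.8588, 219.8006]), array([284.2946, 219.435 ])]
[array([279.1152, 218.5008]), array([279.2677, 223.3066]), array([272.9105, 218.6832]), array([285.3199, 218.3185])]
flange [array([278.3959, 230.5064]), array([271.8944, 225.7035]), array([284.6015, 225.33  ])]
276 [171 192 208 212 215 213 187 151 130 125 126 126 123 125 146 181 206 202
 152 107  98 107 159 228]
278 [136 157 200 223 227 229 220 170 140 136 137 138 144 148 137 150 189 210
 185 120 109 177 237 247]
279 [141 161 201 225 229 230 221 174 142 139 140 140 142 145 147 172 204 212
 183 124 134 209 244 246]
281 [186 200 215 222 223 219 196 166 145 141 142 143 147 157 184 213 219 211
 196 191 220 239 237 227]
216 [223 228 221 205 181 178 194 208 215 222 227 229 227 223 217 204 179 133
 103 100 101 104]
218 [227 223 217 204 171 142 148 164 187 209 220 221 213 196 177 159 140 120
 107 102 100  99]
220 [221 222 217 205 174 134 117 124 130 134 140 142 144 145 142 137 126 114
 104  99  97  97]
```

Request:
servo_tool(
  deltas=[
    {"x": 0,"y": 1.2,"z": 2,"wx": 0,"wy": 0,"wz": -0.01,"jaw": 0.0},
    {"x": 0,"y": 1.2,"z": 5,"wx": 0,"wy": 0,"wz": -0.01,"jaw": 0.0},
    {"x": 0,"y": 1.2,"z": 8,"wx": 0,"wy": 0,"wz": -0.01,"jaw": 0.0},
    {"x": 0,"y": 1.2,"z": 10,"wx": 0,"wy": 0,"wz": -0.01,"jaw": 0.0},
    {"x": 0,"y": 1.2,"z": 12,"wx": 0,"wy": 0,"wz": -0.01,"jaw": 0.0},
  ],
  newtons=55,
)

```text
time_s: 5.8
ee_pos: [0.5314, 0.1334, 0.2246]
orientation: [0.165, 0.986, -0.0, 0.001]
contact_force: [-1.8, -2.4, 17.3]
width: 0.0174
finger_force: 55.0
```

```bash
python3 - <<'E'
from h import *
rel((.5295,.1327,.2148),161)
E
```

```text
t 5.8 pos [0.5314 0.1334 0.2246] xyaw 161.02 mm [ 1.601  -1.3194  9.7925] w [0.0002 0.0022 0.0004] F [-1.8327 -2.3935 17.2839] M [-0.7431  0.1623 -0.0521] j [ 0.0802  0.7837 -0.7088  1.861   0.7217  0.7718  0.2122] w 0.017445285905070752
```

Request:
servo_tool(
  deltas=[
    {"x": 0,"y": -1,"z": 0,"wx": 0,"wy": 0,"wz": 0.03,"jaw": 0.0},
    {"x": 0,"y": -2,"z": 1,"wx": 0,"wy": 0,"wz": 0.06,"jaw": 0.0},
    {"x": 0,"y": -2,"z": 2,"wx": 0,"wy": 0,"wz": 0.09,"jaw": 0.0},
  ],
  newtons=55,
)

```text
time_s: 6.1
ee_pos: [0.5316, 0.1328, 0.2243]
orientation: [0.209, 0.978, 0.001, 0.002]
contact_force: [-0.8, -1.2, 20.5]
width: 0.0175
finger_force: 55.0
```

```bash
python3 - <<'E'
from h import *
rel((.5295,.1327,.2148),161)
E
```

```text
t 6.1 pos [0.5316 0.1328 0.2243] xyaw 155.82 mm [ 1.8957 -0.9617  9.4388] w [ 0.0037  0.0044 -0.0903] F [-0.8326 -1.2299 20.5194] M [-0.5403  0.2125  0.0635] j [ 0.0695  0.7767 -0.6843  1.8648  0.7061  0.7531  0.1377] w 0.01754313935049126
```

Request:
servo_tool(
  deltas=[
    {"x": 0.6,"y": -1,"z": -3,"wx": 0,"wy": 0,"wz": -0.04,"jaw": 0.0},
    {"x": 1.2,"y": -2.2,"z": -3,"wx": 0,"wy": 0,"wz": -0.04,"jaw": 0.0},
    {"x": 1.2,"y": -2.2,"z": -1,"wx": 0,"wy": 0,"wz": -0.04,"jaw": 0.0},
    {"x": 1.2,"y": -2.2,"z": 1,"wx": 0,"wy": 0,"wz": -0.04,"jaw": 0.0},
    {"x": 1.2,"y": -2.2,"z": 1,"wx": 0,"wy": 0,"wz": -0.04,"jaw": 0.0},
  ],
  newtons=55,
)

```text
time_s: 6.6
ee_pos: [0.5296, 0.1304, 0.2215]
orientation: [0.19, 0.982, 0.001, 0.002]
contact_force: [4.0, 0.6, 0.7]
width: 0.0174
finger_force: 55.0
```

```bash
python3 - <<'E'
from h import *
rel((.5295,.1327,.2148),161)
s=avg("scene",3)
np.save("pics/s3.npy",s,allow_pickle=True)
cv2.imwrite("pics/z5.png",np.hstack([crop(s,253,185,50,50,8),crop(s,266,212,24,24,16)[:400,:]if 0 else cv2.resize(crop(s,266,210,25,25,16),(400,400))]))
E
```

```text
t 6.6 pos [0.5296 0.1304 0.2215] xyaw 158.13 mm [0.9117 2.0612 6.669 ] w [ 0.0027  0.0035 -0.0501] F [3.9883 0.5817 0.6975] M [ 0.0254 -1.5953  0.0422] j [ 0.0764  0.7809 -0.6909  1.8731  0.7193  0.7501  0.1667] w 0.01744394384531224
```

View pics/z5.png

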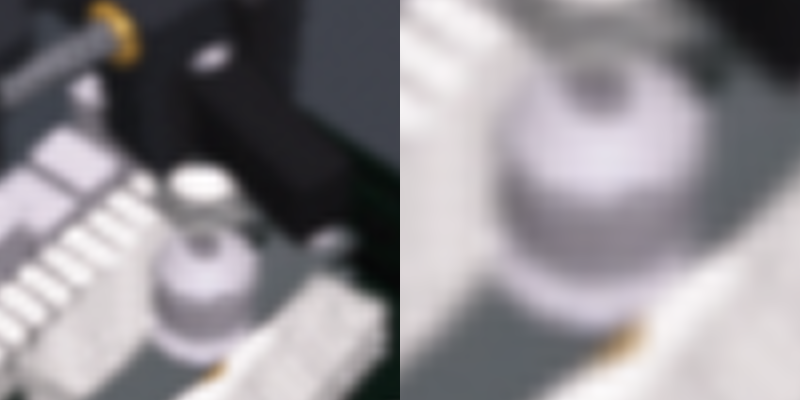

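The socket now covers most of the head, with only a thin flange rim showing below at (590,300). It has dropped in. Shifting slightly to relieve the side force and pushing down.

Request:
servo_tool(
  deltas=[
    {"x": -0.8,"y": 0.4,"z": 1,"wx": 0,"wy": 0,"wz": 0,"jaw": 0.0},
    {"x": -1,"y": 0.6,"z": 3,"wx": 0,"wy": 0,"wz": 0,"jaw": 0.0},
    {"x": -1,"y": 0.6,"z": 5,"wx": 0,"wy": 0,"wz": 0,"jaw": 0.0},
    {"x": -1,"y": 0.6,"z": 7,"wx": 0,"wy": 0,"wz": 0,"jaw": 0.0},
    {"x": -1,"y": 0.6,"z": 7,"wx": 0,"wy": 0,"wz": 0,"jaw": 0.0},
  ],
  newtons=55,
)

```text
time_s: 7.25
ee_pos: [0.5304, 0.1305, 0.2147]
orientation: [0.19, 0.982, 0.001, 0.002]
contact_force: [5.5, -2.1, 8.3]
width: 0.017
finger_force: 55.0
```

```bash
python3 - <<'E'
from h import *
rel((.5295,.1327,.2148),158)
E
```

```text
t 7.25 pos [0.5304 0.1305 0.2147] xyaw 158.15 mm [ 1.6438  1.6713 -0.0876] w [0.0016 0.0028 0.0026] F [ 5.5431 -2.1081  8.3255] M [-0.2381 -1.3733  0.0629] j [ 0.0711  0.7913 -0.6828  1.8749  0.7297  0.7402  0.1591] w 0.016984750999683263
```

Request:
servo_tool(
  deltas=[
    {"x": -0.6,"y": 0,"z": 0,"wx": 0,"wy": 0,"wz": 0,"jaw": 0.0},
    {"x": -1.2,"y": 0,"z": 1,"wx": 0,"wy": 0,"wz": 0,"jaw": 0.0},
    {"x": -1.2,"y": 0,"z": 1.5,"wx": 0,"wy": 0,"wz": 0,"jaw": 0.0},
  ],
  newtons=58,
)

```text
time_s: 7.55
ee_pos: [0.5312, 0.1306, 0.2144]
orientation: [0.189, 0.982, 0.001, 0.002]
contact_force: [1.6, -2.4, 23.6]
width: 0.0179
finger_force: 58.0
```

```bash
python3 - <<'E'
from h import *
rel((.5295,.1327,.2148),158)
E
```

```text
t 7.55 pos [0.5312 0.1306 0.2144] xyaw 158.16 mm [ 2.3978  1.3262 -0.3627] w [0.0018 0.0032 0.0029] F [ 1.6192 -2.397  23.6051] M [-0.5867 -0.4377  0.0128] j [ 0.0713  0.7925 -0.6829  1.873   0.7305  0.7409  0.1597] w 0.017923093347252513
```

Request:
servo_tool(
  deltas=[
    {"x": 0,"y": 0,"z": -0.5,"wx": 0,"wy": 0,"wz": 0.08,"jaw": 0.0},
    {"x": 0,"y": 0,"z": -0.5,"wx": 0,"wy": 0,"wz": 0.16,"jaw": 0.0},
    {"x": 0,"y": 0,"z": -0.5,"wx": 0,"wy": 0,"wz": 0.24,"jaw": 0.0},
    {"x": 0,"y": 0,"z": -0.5,"wx": 0,"wy": 0,"wz": 0.32,"jaw": 0.0},
    {"x": 0,"y": 0,"z": -0.5,"wx": 0,"wy": 0,"wz": 0.4,"jaw": 0.0},
  ],
  newtons=60,
)

```text
time_s: 8.05
ee_pos: [0.5311, 0.1302, 0.2145]
orientation: [0.382, 0.924, 0.001, 0.001]
contact_force: [2.5, -2.5, 17.0]
width: 0.0172
finger_force: 60.0
```

```bash
python3 - <<'E'
from h import *
rel((.5312,.1306,.2148),158)
E
```

```text
t 8.05 pos [0.5311 0.1302 0.2145] xyaw 135.09 mm [ 0.238   0.3613 -0.2662] w [ 0.0018  0.0027 -0.3999] F [ 2.5294 -2.5255 17.0206] M [-0.5436 -0.608   0.2183] j [ 0.0133  0.7663 -0.5748  1.8762  0.6386  0.6873 -0.1562] w 0.017192819049982554
```

Request:
servo_tool(
  deltas=[
    {"x": 0,"y": 0,"z": 0,"wx": 0,"wy": 0,"wz": 0.06,"jaw": 0.0},
    {"x": 0,"y": 0,"z": 0,"wx": 0,"wy": 0,"wz": 0.12,"jaw": 0.0},
  ],
  newtons=60,
)

```text
time_s: 8.25
ee_pos: [0.531, 0.13, 0.2145]
orientation: [0.436, 0.9, 0.001, 0.001]
contact_force: [1.5, -2.2, 16.8]
width: 0.0176
finger_force: 60.0
```

```bash
cat > m.py <<'E'
from h import *
s=robot.read_state();X=R.from_quat(s["orientation"]).as_matrix()[:,0]
print(s["time_s"],s["ee_pos"],"yaw",np.arctan2(X[1],X[0]).round(4),"turn",(np.radians(158.15)-np.arctan2(X[1],X[0])).round(3),"F",s["contact_force"],"M",s["ft_torque"],"tau7",s["tau"][-1],s["joints"][-1])
E
python3 m.py
```

```text
8.25 [0.531  0.13   0.2145] yaw 2.2384 turn 0.522 F [ 1.5066 -2.1624 16.7995] M [-0.5777 -0.5319  0.2448] tau7 0.22767985705286264 -0.24744122214027833
```

Request:
servo_tool(
  deltas=[
    {"x": 0,"y": 0,"z": 0,"wx": 0,"wy": 0,"wz": 0.05,"jaw": 0.0},
    {"x": 0,"y": 0,"z": 0,"wx": 0,"wy": 0,"wz": 0.1,"jaw": 0.0},
  ],
  newtons=60,
)

```text
time_s: 8.45
ee_pos: [0.5308, 0.1299, 0.2145]
orientation: [0.481, 0.877, 0.0, 0.001]
contact_force: [2.3, -2.1, 18.1]
width: 0.0173
finger_force: 60.0
```

```bash
python3 m.py
```

```text
8.45 [0.5308 0.1299 0.2145] yaw 2.1389 turn 0.621 F [ 2.3158 -2.0806 18.0822] M [-0.6084 -0.4889  0.252 ] tau7 0.11958637274801731 -0.3227910916036751
```

Request:
servo_tool(
  deltas=[
    {"x": 0,"y": 0,"z": 0,"wx": 0,"wy": 0,"wz": 0.05,"jaw": 0.0},
    {"x": 0,"y": 0,"z": 0,"wx": 0,"wy": 0,"wz": 0.1,"jaw": 0.0},
  ],
  newtons=60,
)

```text
time_s: 8.65
ee_pos: [0.5307, 0.1298, 0.2145]
orientation: [0.524, 0.852, 0.0, 0.001]
contact_force: [1.1, -3.3, 18.3]
width: 0.0175
finger_force: 60.0
```

```bash
python3 m.py
```

```text
8.65 [0.5307 0.1298 0.2145] yaw 2.039 turn 0.721 F [ 1.1278 -3.2893 18.2962] M [-0.6325 -0.31    0.2922] tau7 0.08996374206617475 -0.39763893463825506
```

Request:
servo_tool(
  deltas=[
    {"x": 0,"y": 0,"z": 0,"wx": 0,"wy": 0,"wz": 0.04,"jaw": 0.0},
    {"x": 0,"y": 0,"z": 0,"wx": 0,"wy": 0,"wz": 0.08,"jaw": 0.0},
  ],
  newtons=60,
)

```text
time_s: 8.85
ee_pos: [0.5305, 0.1298, 0.2145]
orientation: [0.557, 0.83, 0.0, 0.001]
contact_force: [0.3, -3.0, 17.8]
width: 0.0176
finger_force: 60.1
```

```bash
python3 m.py
```

```text
8.85 [0.5305 0.1298 0.2145] yaw 1.9595 turn 0.801 F [ 0.3471 -3.0402 17.7597] M [-0.6661 -0.2017  0.3217] tau7 -0.015272075543180108 -0.4566903532093391
```

Request:
servo_tool(
  deltas=[
    {"x": 0,"y": 0,"z": 0,"wx": 0,"wy": 0,"wz": 0.04,"jaw": 0.0},
    {"x": 0,"y": 0,"z": 0,"wx": 0,"wy": 0,"wz": 0.08,"jaw": 0.0},
  ],
  newtons=60,
)

```text
time_s: 9.05
ee_pos: [0.5304, 0.1297, 0.2145]
orientation: [0.59, 0.807, 0.0, 0.001]
contact_force: [0.8, -2.1, 19.5]
width: 0.0173
finger_force: 60.1
```

```bash
python3 m.py
```

```text
9.05 [0.5304 0.1297 0.2145] yaw 1.8795 turn 0.881 F [ 0.793  -2.0613 19.4722] M [-0.6012 -0.1922  0.2651] tau7 -0.04435894195921719 -0.5155791500707622
```

Torque dropped from 0.322 to 0.265, which may be the click. I'll take a few held readings before turning any further.

```bash
python3 - <<'E'
from h import *
a=[]
for i in range(8):
    cams.grab_frame("scene");s=robot.read_state();a.append([*s["ft_torque"],*s["contact_force"]])
a=np.array(a);print(a[:,2],a.mean(0),a.std(0))
E
```

```text
[0.285  0.2545 0.2096 0.2392 0.1926 0.1973 0.2425 0.2107] [-0.5912 -0.171   0.2289  0.7911 -2.665  19.3365] [0.0251 0.0386 0.0298 0.4593 0.3295 0.3971]
```

Request:
servo_tool(
  deltas=[
    {"x": 0,"y": 0,"z": 0,"wx": 0,"wy": 0,"wz": 0.02,"jaw": 0.0},
    {"x": 0,"y": 0,"z": 0,"wx": 0,"wy": 0,"wz": 0.04,"jaw": 0.0},
  ],
  newtons=60,
)

```text
time_s: 9.65
ee_pos: [0.5303, 0.1297, 0.2145]
orientation: [0.606, 0.796, 0.0, 0.001]
contact_force: [0.7, -1.8, 19.3]
width: 0.0172
finger_force: 60.1
```

```bash
cat > a.py <<'E'
from h import *
a=[]
for i in range(9):
    s=robot.read_state();a.append([*s["ft_torque"],*s["contact_force"]]);cams.grab_frame("scene")
a=np.array(a);X=R.from_quat(s["orientation"]).as_matrix()[:,0];print(a[:,2],a.mean(0),"turn",np.radians(158.15)-np.arctan2(X[1],X[0]),s["ee_pos"],s["time_s"])
E
python3 a.py
```

```text
[0.3341 0.2702 0.29   0.2758 0.2283 0.2814 0.2421 0.2714 0.3015] [-0.5987 -0.1552  0.2772  0.6722 -2.2748 19.2589] turn 0.91934595413526 [0.5303 0.1297 0.2145] 10.05
```

Request:
servo_tool(
  deltas=[
    {"x": 0,"y": 0,"z": 0,"wx": 0,"wy": 0,"wz": 0.02,"jaw": 0.0},
    {"x": 0,"y": 0,"z": 0,"wx": 0,"wy": 0,"wz": 0.04,"jaw": 0.0},
  ],
  newtons=60,
)

```text
time_s: 10.3
ee_pos: [0.5303, 0.1297, 0.2145]
orientation: [0.621, 0.783, 0.0, 0.001]
contact_force: [0.5, -2.2, 19.4]
width: 0.0175
finger_force: 60.1
```

```bash
python3 a.py
```

```text
[0.3581 0.3535 0.2923 0.305  0.267  0.2911 0.3173 0.2914 0.2998] [-0.609  -0.1179  0.3084  0.4051 -2.4631 19.5065] turn 0.9592222782596302 [0.5303 0.1297 0.2145] 10.7
```

Request:
servo_tool(
  deltas=[
    {"x": 0,"y": 0,"z": 0,"wx": 0,"wy": 0,"wz": 0.02,"jaw": 0.0},
    {"x": 0,"y": 0,"z": 0,"wx": 0,"wy": 0,"wz": 0.04,"jaw": 0.0},
  ],
  newtons=60,
)

```text
time_s: 10.95
ee_pos: [0.5302, 0.1297, 0.2145]
orientation: [0.637, 0.771, 0.0, 0.001]
contact_force: [-0.5, -1.9, 19.2]
width: 0.0173
finger_force: 60.1
```

```bash
python3 a.py
```

```text
[0.3417 0.2482 0.2781 0.297  0.3107 0.2816 0.2046 0.3194 0.2787] [-0.6268 -0.0659  0.2844  0.1093 -2.5125 19.3911] turn 0.9992290680099378 [0.5302 0.1297 0.2145] 11.35
```

Request:
servo_tool(
  deltas=[
    {"x": 0,"y": 0,"z": 0,"wx": 0,"wy": 0,"wz": 0.02,"jaw": 0.0},
    {"x": 0,"y": 0,"z": 0,"wx": 0,"wy": 0,"wz": 0.04,"jaw": 0.0},
  ],
  newtons=60,
)

```text
time_s: 11.6
ee_pos: [0.5301, 0.1297, 0.2145]
orientation: [0.652, 0.758, 0.0, 0.001]
contact_force: [-0.6, -2.9, 20.6]
width: 0.0175
finger_force: 60.1
```

```bash
python3 a.py
```

```text
[0.3701 0.3165 0.3341 0.3553 0.2587 0.3523 0.3132 0.3144 0.2683] [-0.6013 -0.0147  0.3203  0.1219 -2.2618 19.7853] turn 1.0393331223842945 [0.5301 0.1297 0.2145] 12.0
```

Request:
servo_tool(
  deltas=[
    {"x": 0,"y": 0,"z": 0,"wx": 0,"wy": 0,"wz": 0.02,"jaw": 0.0},
    {"x": 0,"y": 0,"z": 0,"wx": 0,"wy": 0,"wz": 0.04,"jaw": 0.0},
  ],
  newtons=60,
)

```text
time_s: 12.25
ee_pos: [0.5301, 0.1297, 0.2145]
orientation: [0.667, 0.745, -0.0, 0.001]
contact_force: [-0.3, -2.4, 19.9]
width: 0.0171
finger_force: 60.1
```

```bash
python3 a.py
```

```text
[0.4304 0.4008 0.3489 0.3084 0.3818 0.402  0.4041 0.3894 0.396 ] [-0.6038  0.016   0.3846 -0.2359 -2.2285 20.0181] turn 1.0789146333994917 [0.5301 0.1297 0.2145] 12.65
```

Request:
servo_tool(
  deltas=[
    {"x": 0,"y": 0,"z": 0,"wx": 0,"wy": 0,"wz": 0.02,"jaw": 0.0},
    {"x": 0,"y": 0,"z": 0,"wx": 0,"wy": 0,"wz": 0.04,"jaw": 0.0},
  ],
  newtons=60,
)

```text
time_s: 12.9
ee_pos: [0.53, 0.1297, 0.2145]
orientation: [0.682, 0.731, -0.0, 0.001]
contact_force: [-1.1, -3.4, 21.1]
width: 0.0178
finger_force: 60.1
```

```bash
python3 a.py
```

```text
[0.3654 0.2812 0.3388 0.37   0.3602 0.3689 0.3908 0.2938 0.3676] [-0.603   0.0637  0.3485 -0.4518 -2.8198 19.772 ] turn 1.1189875991816132 [0.53   0.1297 0.2145] 13.3
```

Request:
servo_tool(
  deltas=[
    {"x": 0,"y": 0,"z": 0,"wx": 0,"wy": 0,"wz": 0.02,"jaw": 0.0},
    {"x": 0,"y": 0,"z": 0,"wx": 0,"wy": 0,"wz": 0.04,"jaw": 0.0},
  ],
  newtons=60,
)

```text
time_s: 13.55
ee_pos: [0.5299, 0.1297, 0.2145]
orientation: [0.697, 0.717, -0.0, 0.001]
contact_force: [-0.2, -1.9, 21.0]
width: 0.0176
finger_force: 60.1
```

```bash
python3 a.py
```

```text
[0.3199 0.3676 0.3039 0.3021 0.3529 0.2911 0.2945 0.3226 0.3368] [-0.5789  0.1074  0.3213 -0.0417 -2.3158 20.4768] turn 1.1591474951622855 [0.5299 0.1297 0.2145] 13.95
```

Request:
servo_tool(
  deltas=[
    {"x": 0,"y": 0,"z": 0,"wx": 0,"wy": 0,"wz": 0.02,"jaw": 0.0},
    {"x": 0,"y": 0,"z": 0,"wx": 0,"wy": 0,"wz": 0.035,"jaw": 0.0},
  ],
  newtons=60,
)

```text
time_s: 14.2
ee_pos: [0.5299, 0.1297, 0.2145]
orientation: [0.709, 0.705, -0.0, 0.001]
contact_force: [-1.3, -2.6, 20.9]
width: 0.0173
finger_force: 60.1
```

```bash
python3 a.py
```

```text
[0.3268 0.3439 0.3401 0.3072 0.3211 0.3222 0.2951 0.2913 0.2964] [-0.5818  0.145   0.316  -1.1046 -2.6296 20.5758] turn 1.1942290179315875 [0.5299 0.1297 0.2145] 14.6
```

Request:
servo_tool(
  deltas=[
    {"x": 0,"y": 0,"z": 0,"wx": 0,"wy": 0,"wz": -0.025,"jaw": 0.0},
    {"x": 0,"y": 0,"z": 0,"wx": 0,"wy": 0,"wz": -0.05,"jaw": 0.0},
  ],
  newtons=60,
)

```text
time_s: 14.85
ee_pos: [0.5299, 0.1297, 0.2145]
orientation: [0.691, 0.723, -0.0, 0.001]
contact_force: [-0.6, -4.3, 21.4]
width: 0.0175
finger_force: 60.1
```

```bash
python3 a.py
```

```text
[0.36   0.3494 0.3595 0.3455 0.3505 0.3383 0.3908 0.3879 0.3686] [-0.6132  0.0851  0.3612 -0.4237 -2.5638 20.2511] turn 1.1440778348013232 [0.5299 0.1297 0.2145] 15.25
```

Torque rises on backing off, so the handle has broken over and the click is confirmed. Now I'll back off just enough to reset the handle and unload the socket.

Request:
servo_tool(
  deltas=[
    {"x": 0,"y": 0,"z": 0,"wx": 0,"wy": 0,"wz": -0.04,"jaw": 0.0},
    {"x": 0,"y": 0,"z": 0,"wx": 0,"wy": 0,"wz": -0.08,"jaw": 0.0},
    {"x": 0,"y": 0,"z": -0.5,"wx": 0,"wy": 0,"wz": -0.12,"jaw": 0.0},
  ],
  newtons=60,
)

```text
time_s: 15.6
ee_pos: [0.53, 0.1296, 0.2146]
orientation: [0.646, 0.763, -0.0, 0.001]
contact_force: [1.3, -2.1, 12.9]
width: 0.0176
finger_force: 60.0
```

```bash
sed -i 's/range(9)/range(4)/' a.py; python3 a.py
```

```text
[-0.0479 -0.006   0.0733  0.0353] [-0.4755 -0.2111  0.0137  0.3749 -2.2686 15.4901] turn 1.0253677045442589 [0.5301 0.1296 0.2145] 15.75
```

Request:
servo_tool(
  deltas=[
    {"x": 0,"y": 0,"z": -3,"wx": 0,"wy": 0,"wz": -0.05,"jaw": 0.0},
    {"x": 0,"y": 0,"z": -10,"wx": 0,"wy": 0,"wz": -0.05,"jaw": 0.0},
    {"x": 0,"y": 0,"z": -20,"wx": 0,"wy": 0,"wz": -0.05,"jaw": 0.0},
    {"x": 0,"y": 0,"z": -38,"wx": 0,"wy": 0,"wz": -0.05,"jaw": 0.0},
    {"x": 0,"y": 0,"z": -58,"wx": 0,"wy": 0,"wz": -0.05,"jaw": 0.0},
  ],
  newtons=60,
)

```text
time_s: 16.3
ee_pos: [0.5277, 0.1295, 0.271]
orientation: [0.627, 0.779, -0.003, -0.002]
contact_force: [0.2, -0.2, -2.3]
width: 0.0178
finger_force: 60.0
```

```bash
python3 - <<'E'
from h import *
rel((.5350,-.1367,.272),54.5)
s=avg("scene",3);t=avg("top",2)
cv2.imwrite("pics/z6.png",np.hstack([crop(s,230,150,100,100,4),crop(t,205,140,100,100,4)]))
E
```

```text
t 16.3 pos [0.5277 0.1295 0.271 ] xyaw 102.3 mm [-261.6173  -49.5078   -0.6138] w [-0.0062  0.0031  0.8342] F [ 0.1865 -0.2176 -2.337 ] M [-0.023  -0.1159 -0.0024] j [-0.0384  0.6583 -0.4756  1.8338  0.4184  0.7572 -0.5252] w 0.017768279456910733
```

View pics/z6.png

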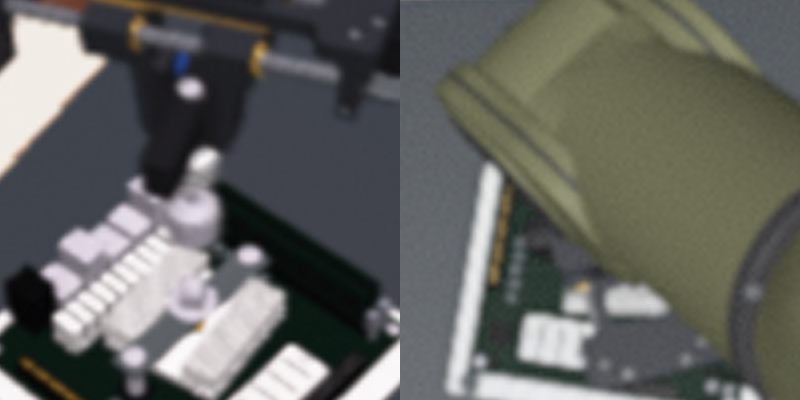

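The driver hangs upright with its socket at (193,215), and the screw head is free at (193,300). Carrying it back to the stand.

Request:
servo_tool(
  deltas=[
    {"x": -44,"y": -8,"z": 0,"wx": 0,"wy": 0,"wz": 0.14,"jaw": 0.0},
    {"x": -88,"y": -17,"z": 0,"wx": 0,"wy": 0,"wz": 0.28,"jaw": 0.0},
    {"x": -132,"y": -25,"z": 0,"wx": 0,"wy": 0,"wz": 0.42,"jaw": 0.0},
    {"x": -176,"y": -33,"z": 0,"wx": 0,"wy": 0,"wz": 0.56,"jaw": 0.0},
    {"x": -220,"y": -42,"z": 0,"wx": 0,"wy": 0,"wz": 0.7,"jaw": 0.0},
  ],
  newtons=60,
)

```text
time_s: 17.05
ee_pos: [0.535, -0.0956, 0.27]
orientation: [0.858, 0.514, -0.001, -0.001]
contact_force: [1.5, 0.2, -3.0]
width: 0.0176
finger_force: 60.0
```

```bash
python3 - <<'E'
from h import *
rel((.5352,-.1368,.272),54.5)
E
```

```text
t 17.05 pos [ 0.535  -0.0956  0.27  ] xyaw 61.88 mm [-36.2152  19.5942  -2.0483] w [-0.0029  0.0013  0.1289] F [ 1.5355  0.243  -2.9614] M [ 0.003  -0.0748  0.0026] j [ 0.277   0.6372 -0.3033  1.8424  0.2768  0.7064 -0.6736] w 0.017551169107027736
```

Request:
servo_tool(
  deltas=[
    {"x": -22,"y": 11,"z": 0,"wx": 0,"wy": 0,"wz": 0.08,"jaw": 0.0},
    {"x": -36,"y": 19.5,"z": 0,"wx": 0,"wy": 0,"wz": 0.129,"jaw": 0.0},
    {"x": -36,"y": 19.5,"z": 0,"wx": 0,"wy": 0,"wz": 0.129,"jaw": 0.0},
  ],
  newtons=60,
)

```text
time_s: 17.35
ee_pos: [0.5359, -0.1372, 0.2702]
orientation: [0.889, 0.459, -0.001, -0.0]
contact_force: [-0.1, -0.3, -1.2]
width: 0.0178
finger_force: 60.0
```

```bash
python3 - <<'E'
from h import *
rel((.5352,-.1368,.1728),54.5)
E
```

```text
t 17.35 pos [ 0.5359 -0.1372  0.2702] xyaw 54.6 mm [ 0.1024 -0.645  97.448 ] w [-0.0012  0.002   0.0018] F [-0.1368 -0.2773 -1.1722] M [-0.0757 -0.0447  0.0347] j [ 0.3306  0.6448 -0.2713  1.8158  0.2497  0.7164 -0.6964] w 0.017843644243930597
```

Request:
servo_tool(
  deltas=[
    {"x": 0,"y": -0.5,"z": 30,"wx": 0,"wy": 0,"wz": 0,"jaw": 0.0},
    {"x": 0,"y": -0.5,"z": 55,"wx": 0,"wy": 0,"wz": 0,"jaw": 0.0},
    {"x": 0,"y": -0.5,"z": 68,"wx": 0,"wy": 0,"wz": 0,"jaw": 0.0},
    {"x": 0,"y": -0.5,"z": 77,"wx": 0,"wy": 0,"wz": 0,"jaw": 0.0},
    {"x": 0,"y": -0.5,"z": 85,"wx": 0,"wy": 0,"wz": 0,"jaw": 0.0},
  ],
  newtons=60,
)

```text
time_s: 17.85
ee_pos: [0.5376, -0.1344, 0.1865]
orientation: [0.887, 0.461, 0.001, 0.001]
contact_force: [1.2, -4.4, 0.3]
width: 0.0172
finger_force: 60.0
```

Request:
servo_tool(
  deltas=[
    {"x": 0,"y": 0,"z": 5,"wx": 0,"wy": 0,"wz": 0,"jaw": 0.0},
    {"x": 0,"y": 0,"z": 9,"wx": 0,"wy": 0,"wz": 0,"jaw": 0.0},
    {"x": 0,"y": 0,"z": 11,"wx": 0,"wy": 0,"wz": 0,"jaw": 0.0},
    {"x": 0,"y": 0,"z": 12,"wx": 0,"wy": 0,"wz": 0,"jaw": 0.0},
  ],
  newtons=30,
)

```text
time_s: 18.25
ee_pos: [0.5364, -0.1348, 0.1742]
orientation: [0.888, 0.46, 0.0, 0.0]
contact_force: [1.0, -4.2, 0.0]
width: 0.0178
finger_force: 30.0
```

```bash
python3 - <<'E'
from h import *
rel((.5352,-.1368,.1728),54.5)
E
```

```text
t 18.25 pos [ 0.5364 -0.1348  0.1742] xyaw 54.83 mm [-2.3381  0.2185  1.3913] w [ 0.0004 -0.0001  0.0057] F [ 1.0087 -4.2467  0.0184] M [-1.1227 -0.4175 -0.007 ] j [ 0.2866  0.789  -0.2087  1.8909  0.3159  0.4931 -0.7557] w 0.017836953865715415
```

Request:
servo_tool(
  deltas=[
    {"x": -1.5,"y": 0,"z": 0,"wx": 0,"wy": 0,"wz": 0,"jaw": 0.0},
    {"x": -2.5,"y": 0,"z": 1,"wx": 0,"wy": 0,"wz": 0,"jaw": 0.0},
    {"x": -2.5,"y": 0,"z": 2,"wx": 0,"wy": 0,"wz": 0,"jaw": 0.0},
    {"x": -2.5,"y": 0,"z": 2,"wx": 0,"wy": 0,"wz": 0,"jaw": 0.0},
  ],
  newtons=20,
)

```text
time_s: 18.65
ee_pos: [0.5347, -0.1361, 0.1727]
orientation: [0.888, 0.461, 0.0, -0.0]
contact_force: [1.1, -0.9, 3.3]
width: 0.0176
finger_force: 20.0
```

```bash
python3 - <<'E'
from h import *
rel((.5352,-.1368,.1728),54.5)
E
```

```text
t 18.65 pos [ 0.5347 -0.1361  0.1727] xyaw 54.86 mm [-0.3295  0.822  -0.1011] w [-0.0003 -0.0007  0.0062] F [ 1.0712 -0.9005  3.3078] M [-0.2899 -0.2657 -0.0013] j [ 0.2898  0.7905 -0.2086  1.8952  0.3177  0.4877 -0.754 ] w 0.01759735563121298
```

Resting on the cup floor at z 0.1727, with 3 N upward. I'll open gently and retreat.

Request:
servo_tool(
  deltas=[
    {"x": 0,"y": 0,"z": 0,"wx": 0,"wy": 0,"wz": 0,"jaw": 0.25},
    {"x": 0,"y": 0,"z": 0,"wx": 0,"wy": 0,"wz": 0,"jaw": 0.4},
    {"x": 0,"y": 0,"z": 0,"wx": 0,"wy": 0,"wz": 0,"jaw": 0.6},
    {"x": 0,"y": 0,"z": 0,"wx": 0,"wy": 0,"wz": 0,"jaw": 0.6},
  ],
  newtons=10,
)

```text
time_s: 19.05
ee_pos: [0.5345, -0.1365, 0.1721]
orientation: [0.888, 0.46, -0.0, -0.0]
contact_force: [0.6, -0.5, 0.5]
width: 0.0439
finger_force: 0.0
```

Request:
servo_tool(
  deltas=[
    {"x": 0,"y": 0,"z": -10,"wx": 0,"wy": 0,"wz": 0,"jaw": 0.6},
    {"x": 0,"y": 0,"z": -35,"wx": 0,"wy": 0,"wz": 0,"jaw": 0.6},
    {"x": 0,"y": 0,"z": -70,"wx": 0,"wy": 0,"wz": 0,"jaw": 0.6},
    {"x": 0,"y": 0,"z": -110,"wx": 0,"wy": 0,"wz": 0,"jaw": 0.6},
    {"x": 0,"y": 0,"z": -130,"wx": 0,"wy": 0,"wz": 0,"jaw": 0.6},
  ],
  newtons=10,
)

```text
time_s: 19.55
ee_pos: [0.5357, -0.1367, 0.3061]
orientation: [0.888, 0.46, 0.002, 0.001]
contact_force: [1.0, -0.2, 0.2]
width: 0.0529
finger_force: 0.0
```

Request:
servo_tool(
  deltas=[
    {"x": -45,"y": 0,"z": 0,"wx": 0,"wy": 0,"wz": 0,"jaw": 0.6},
    {"x": -90,"y": 0,"z": 0,"wx": 0,"wy": 0,"wz": 0,"jaw": 0.6},
    {"x": -135,"y": 0,"z": 0,"wx": 0,"wy": 0,"wz": 0,"jaw": 0.6},
    {"x": -180,"y": 0,"z": 0,"wx": 0,"wy": 0,"wz": 0,"jaw": 0.6},
    {"x": -220,"y": 0,"z": 0,"wx": 0,"wy": 0,"wz": 0,"jaw": 0.6},
  ],
  newtons=10,
)

```text
time_s: 20.05
ee_pos: [0.4062, -0.3184, 0.303]
orientation: [0.888, 0.46, -0.0, 0.0]
contact_force: [0.7, 0.2, -0.1]
width: 0.053
finger_force: 0.0
```

```bash
python3 - <<'E'
from h import *
print(robot.read_state()["contact_force"])
s=avg("scene",2);t=avg("top",2)
cv2.imwrite("pics/z7.png",np.hstack([crop(s,270,80,100,100,4),crop(t,325,145,100,100,4)]))
a=np.load("pics/t.npy",allow_pickle=True).item()["image"];b=t["image"]
print("pc-region diff",np.abs(a-b)[160:250,215:310].mean(),"driver",np.abs(a-b)[172:215,350:400].mean())
E
```

```text
[ 0.7483  0.1613 -0.11  ]
pc-region diff 1.2271929824561403 driver 4.531899224806201
```

View pics/z7.png

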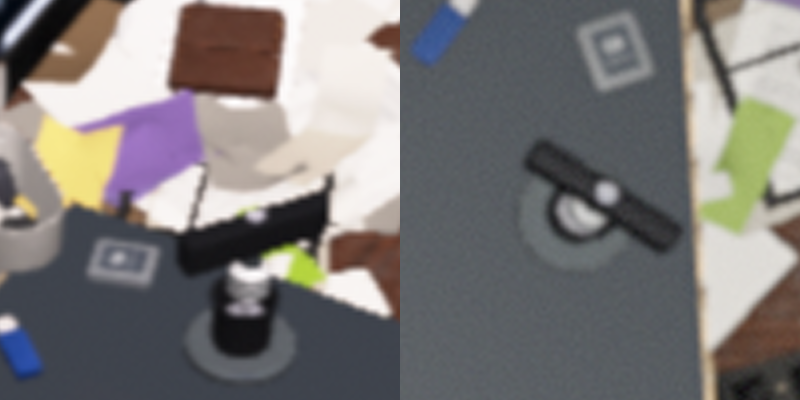

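The driver stands upright in its cup, with its pin at (605,192) in the top crop. The USB stick and card case haven't moved and the arm is clear, so I'm handing in.

```bash
python3 -c "
from plant import robot
print(robot.finish_job())"
```

```text
the job is handed in; nothing more can be done
None
```

The screw is tightened to the driver's click, the driver is back upright in its stand, and the job is handed in at about 20 s; to confirm the click I turned the handle roughly 0.1 rad past it, inside the 0.25 rad where the screw stands still, so it was not an instant stop.

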